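Hold the suspect tweezers over the tool marks

ROBOT

A 6-joint arm with a two-finger parallel gripper is mounted at the origin on the work surface. World frame = base frame: x ahead of the robot, y to its left, z up, the work surface at z = 0. Lengths are in mm, angles in rad, forces in N, time in s.
With the tool pointing down it reaches from about 300 to 1000 mm from the base axis. Payload 5.1 kg.
Tool frame: the origin (TCP) lies at the very end of the fingers, on their centre line; the grasp point (between the pads) lies 19 mm behind it; z points along the fingers, y is the line along which they close (so a half turn about z gives the same grasp; the last joint's range is limited). The gripper opens to 95 mm and grips with 3 to 60 N. Pads are 20 mm wide; open, the fingers measure 119 mm over their backs; the gripper's body (75 mm by 180 mm) begins 59 mm behind the grasp point.
Start: joints at [-1.247, 0.124, 1.65, -0, 1.367, -0.083], TCP at [257.154, -596.956, 214.656] pointing down, gripper open.
Joint ranges: [-2.61, 2.61], [-1.02, 2.33], [0.03, 2.71], [-1.35, 4.49], [0.32, 2.68], [-2.91, 2.91]. Speed limits (rad/s): [2.57, 2.57, 3.14, 3.14, 3.14, 3.14].

INTERFACE

Orientations are given as a rotation vector (axis times angle).
In Python, from station import get_obs, get_image, camera_info, hand_in gives the robot as it stands. The module is installed in compiled form; this text tells all that it offers.
- The arm moves only by the tool servo_tool, never from a script. Its argument "motion" is a list that holds one entry, the list of rows, each a list of 5 numbers: the finger opening in cm, from 0 to 9.51, then the shift along the tool's x, y, z in cm, then the turn about the tool's z in degrees. In form: [[[grip, tx, ty, tz, twist], ...]]. A call has 1 to 20 rows; each row shifts and turns the commanded pose from where the row before left it, along the tool's axes as they then stand; what a row does not reach is not made up. A row lasts 1/10 s, in which the tool goes at most 50 mm and 8.59 degrees, less where a joint would pass 70% of its speed; a pose out of reach is approached as far as the arm can. A call is refused whole if a number of a shift passes 5 or a number of a turn 8.59, either way. A call with a gripper value outside its range is refused whole. The fingers move at their own pace and stop on an object; "grip_force" is the grip in N (left out, the last holds). Time passes only in rows, so rows that do not move let the fingers close. It gives the time, the measured TCP pose, the force, the opening and the grip force at its end, in the units of the state.
- get_obs(): the state, without advancing time (a new reading comes with each control period).
- get_image(name): name is "side" or "top" or "wrist"; returns the picture (384x512x3 uint8, blue, green, red); there is no depth.
- camera_info(name): a dict with "camera_matrix" (3x3 intrinsics, pixels), "T" (4x4, takes a point from camera to world coordinates). Camera axes: x right, y down, z forward; pixel columns grow to the right and rows downward; lengths in mm; the calibration is good to about 2 mm. A picture is of the moment at which its call begins: read the wrist's pose just before it. camera_info takes no time and is no camera call; for the wrist camera it gives the pose at the moment of the call.
- hand_in(): hands the job in; it is judged then, once.
The state is a dict: "time_s": time; "joints": joint angles; "qd": joint speeds; "joint_torque": joint torques, N m; "eef_pos": TCP position; "orientation": TCP orientation; "ft_force": force on the tool from outside, world axes, zero at the start; "ft_torque": the same for the moment, N m; "gripper_width": opening from 0.0 (shut) to 1.0 (fully open); "grip_force": force on a finger pad.
Only numpy, scipy, OpenCV 4.12 (cv2) and the standard library are available. Lean on these libraries where they do the work, as an engineer would, in place of code of your own. Each camera call takes 0.05 s, during which the arm holds its last target. There are 200 camera calls.

TASK

A brass lock plate is clipped to the turntable stage and has two short parallel dents in it, which the long sprung tweezers lying on the instrument rest may have made. Pick up the long tweezers and squeeze them until their tips stand as far apart as the two dents, and hold them there with each tip right above its own dent, a few millimetres clear of the brass, because the tweezers must never touch the stage or the exhibit. Finish while still holding them like that, at a steady gap, for the comparison photograph; leave everything else on the desk where it is.

Things in the scene. Friction and masses are not known exactly. Their poses are not given: they have to be found in the camera images.
- tweezers_grip (a point): Grip of the long steel tweezers (240 mm, 85 g), which lie on edge on the rest, level, tips away from the robot, opening sideways: middle line, half-way up the blades (undersides 6 mm below, tops 6 mm above), near the centre of mass. x points to the tips, z up. Flat grooved grips reach from 35 mm behind to 40 mm ahead of it; 40 mm over the blades' outer faces at rest.
- tweezers: The same tweezers (left blade and rear end; axes as tweezers_grip at rest); origin 10 mm ahead of tweezers_grip, at the underside. Squeezed to 30.5 mm over the outer faces at tweezers_grip, the grip faces are parallel and the tip centres 24 mm apart; each mm of squeeze there brings the tips 2.2 mm closer. Spring: 0 at rest, about 7 N on each blade at 24 mm.
- tip_left (a point): Centre of the end of the left tip (blade 2.5 mm thick, 4.5 mm tall there): at rest 130 mm ahead of tweezers_grip along x and 22 mm to its left (+y), at the same height. The tip spacing is from tip_left to tip_right; squeezed, the tips stay evenly either side of the middle line.
- tip_right (a point): Centre of the end of the right tip, at rest 130 mm ahead of tweezers_grip and 22 mm to its right, at the same height.
- tweezers_blade (a joint): How far the tweezers are squeezed: angle in rad of the right blade against the left, about the rear end 105 mm behind tweezers_grip. 0 = open at rest (tip centres 44 mm apart); the spacing falls by 23.5 mm per 0.1 rad; 0.086 gives 24 mm. Spring 8 N m/rad.
- dent_left (a point): Centre of the left dent (+y side of the stage), on the upper face of the brass plate, 43 mm above the desk: a dark groove 9 mm long (along the stage's x) and 3 mm wide. The two dents are parallel, 24 mm apart, 11 mm in from the edge of the plate that faces the robot. z up.
- dent_right (a point): Centre of the right dent, 24 mm from dent_left along the stage's -y, same height.
- stage: Black round turntable stage, 112 mm across, 40 mm high, fixed, with the 66 x 56 x 3 mm brass lock plate clipped on top (upper face at 43 mm; clip posts reach 47 mm, 34 mm further in than the dents). Origin under its centre; the dents lie 22 mm from the centre towards its -x, so the tweezers come in along its +x, from the robot's side. Yaw within 0.35 rad.
- rest: Low steel instrument rest, fixed, 150 x 100 mm, with two grey cross bars (tops 22 mm up) that carry the tweezers; upstands at the bars' ends reach 31 mm. Between the bars (50 mm behind to 60 mm ahead of tweezers_grip) only its base plate, 4 mm thick, is under the tweezers. Origin under its centre, x about along the tweezers. It may stand left or right of the stage.
- short_tweezers: Bystander: short fine tweezers, 112 mm long, 8 mm high, lying on the desk. Origin at its middle, underside.
- scalpel: Bystander: scalpel, 150 mm long, flat on the desk.
- petri: Bystander: closed dish 90 mm across, 15 mm high.
- specimen_jar: Bystander: glass jar 52 mm across, 62 mm high.
- loupe: Bystander: black eye loupe 34 mm across, 30 mm high.
- sample_pot: Bystander: plastic pot with screw lid, 50 mm across, 50 mm high.
- wash_bottle: Bystander: white bottle, 72 mm across, 170 mm high.
There are look-alikes about, which are no part of the job. What is shaped like the rest but green is not meant.

How it is judged (in metres and radians):
On the way:
1. the long tweezers are lifted clear of their rest in the gripper (height (world z) of tweezers_grip above 0.045 m and contact force between the fingers and tweezers above 0.5 N and contact force between tweezers and rest below 0.05 N), for 0.2 s.
At the end, for the whole second after the job is handed in: The gripper still holds the long tweezers off everything else and at rest: tip centres 24 mm apart (within 3 mm), each tip within 5 mm, seen from above, of its own dent (either tip may take either dent), tip centres 2 to 16 mm above the brass (distance between tip_left and tip_right between 0.021 and 0.027 m and ((horizontal distance between tip_left and dent_left below 0.005 m and horizontal distance between tip_right and dent_right below 0.005 m) or (horizontal distance between tip_left and dent_right below 0.005 m and horizontal distance between tip_right and dent_left below 0.005 m)) and z of tip_left in the frame of dent_left between 0.002 and 0.016 m and z of tip_right in the frame of dent_left between 0.002 and 0.016 m and contact force between the fingers and tweezers above 1 N and contact force between tweezers and stage below 0.05 N and contact force between tweezers and rest below 0.05 N and linear speed of tweezers below 0.02 m/s and velocity of joint tweezers_blade between -0.05 and 0.05 rad/s); the arm keeps its last pose, push and grip.
It fails at once if the tweezers touch the stage or the exhibit on it (contact force between tweezers and stage above 0.2 N).
It fails at once if the robot pushes on the stage (contact force between any of the fingers, the arm and stage above 1 N).
It fails at once if a bystander is moved by more than 20 mm (distance of any of short_tweezers, scalpel, petri, specimen_jar, loupe, sample_pot, wash_bottle from where it was at the start of the episode above 0.02 m).
It also fails if it takes over 38 s, if anything falls off the work surface, if the arm or the gripper's body presses on something with over 40 N, if the wrist force passes 120 N, or if a joint passes its speed limit or range.

## Working session

There is one attempt and no reset: what is moved stays moved. The work goes in short steps, Python scripts to look and compute and a tool call to move; the robot and the scene stay as the last step left them, time stands still between calls to the robot, and variables do not carry over. Pictures are saved under pics/ and viewed, at most 10 in all, crops included, and the job is handed in when it is done.

Besides the shell and the picture viewer there is one more tool, called after "Call:" by a JSON object that holds its "api" and its "payload". servo_tool: Moves the arm, as the interface text tells. Its arguments: {"type":"object","properties":{"motion":{"type":"array","items":{"type":"array","items":{"type":"array","items":{"type":"number"}}}},"grip_force":{"type":"number"}},"required":["motion"]}

```bash
mkdir -p pics; cat > h.py <<'E'
import numpy as np, cv2
from station import *
def ray(name,u,v,z,info=None):
    c=info or camera_info(name);K=np.array(c["camera_matrix"]);T=np.array(c["T"])
    d=T[:3,:3]@np.linalg.inv(K)@np.array([u,v,1.]);o=T[:3,3]
    return o+d*(z-o[2])/d[2]
def proj(name,p,info=None):
    c=info or camera_info(name);K=np.array(c["camera_matrix"]);T=np.array(c["T"])
    q=K@(T[:3,:3].T@(np.array(p,float)-T[:3,3]));return q[:2]/q[2]
E
python3 - <<'E'
from h import *
for n in("top","side"):
    cv2.imwrite(f"pics/{n}1.png",cv2.resize(get_image(n),(800,600),interpolation=cv2.INTER_CUBIC))
    c=camera_info(n);print(n,np.round(c["camera_matrix"],1).tolist(),np.round(c["T"],2).tolist())
o=get_obs();print(o)
E
```

```text
top [[499.7, 0.0, 254.3], [0.0, 499.7, 195.0], [0.0, 0.0, 1.0]] [[-0.02, -0.98, 0.18, 228.95], [-1.0, 0.02, 0.01, 57.87], [-0.01, -0.18, -0.98, 1710.49], [0.0, 0.0, 0.0, 1.0]]
side [[410.9, 0.0, 253.5], [0.0, 410.9, 194.4], [0.0, 0.0, 1.0]] [[-0.99, -0.11, 0.13, 382.19], [-0.17, 0.64, -0.75, 935.92], [-0.0, -0.76, -0.65, 800.87], [0.0, 0.0, 0.0, 1.0]]
{'time_s': 0.1, 'joints': array([-1.24662317e+00,  1.24420873e-01,  1.65149405e+00, -6.88389127e-06,
        1.36750363e+00, -8.26053983e-02]), 'qd': array([-0.00135425, -0.00203348, -0.00316104,  0.00056089, -0.00139811,
        0.00137064]), 'joint_torque': array([ 5.09586916e-04, -4.18884623e+01, -3.61094606e+01,  7.78000290e-02,
        4.62044450e-02, -5.65258551e-05]), 'eef_pos': array([ 256.96240838, -596.43754552,  213.54792335]), 'orientation': array([-3.07506199e+00, -6.34206174e-01,  3.55887856e-04]), 'ft_force': array([-0.32362026, -0.23438665, -0.10785694]), 'ft_torque': array([0.05210592, 0.05529143, 0.01601114]), 'grip_force': 0.0, 'gripper_width': 0.9994548751689675}
```

View pics/top1.png

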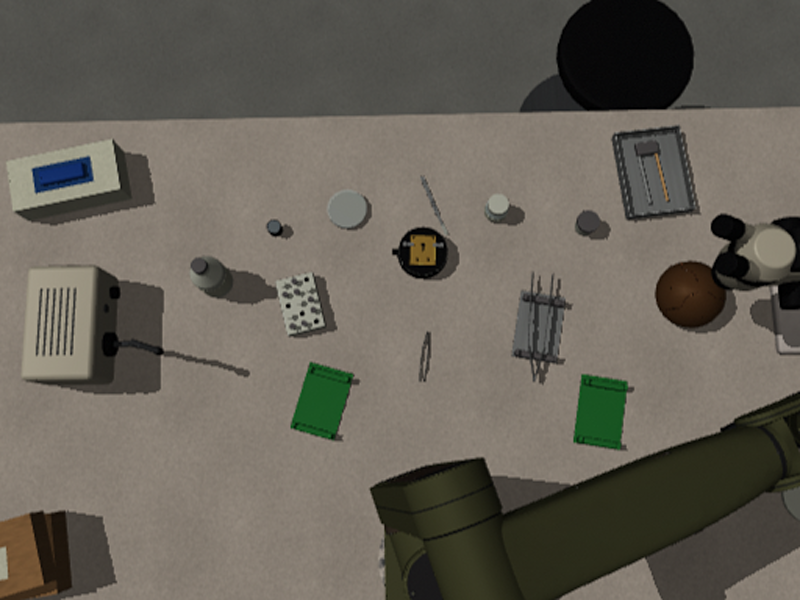

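The top view shows the stage with the brass plate at (422,252) and the grey rest with the long tweezers at (540,327). There are two green look-alike rests at (322,400) and (600,412), and the short tweezers are at (425,356). The grey rest carrying the long pair fits the description, so I'll confirm it in a crop.

```bash
python3 - <<'E'
from h import *
im=get_image("top")
# crop native x 240..370, y 140..250
cv2.imwrite("pics/crop1.png",cv2.resize(im[140:250,240:380],(763,600),interpolation=cv2.INTER_CUBIC))
s=.64
for n,u,v,z in(("stage",422,252,43),("rest",540,327,22),("short",425,356,5),("jar",498,205,40)):
    print(n,ray("top",u*s,v*s,z).round())
E
```

```text
stage [655.  11.  43.]
rest [ 487. -244.   22.]
short [430.   8.   5.]
jar [ 760. -161.   40.]
```

View pics/crop1.png

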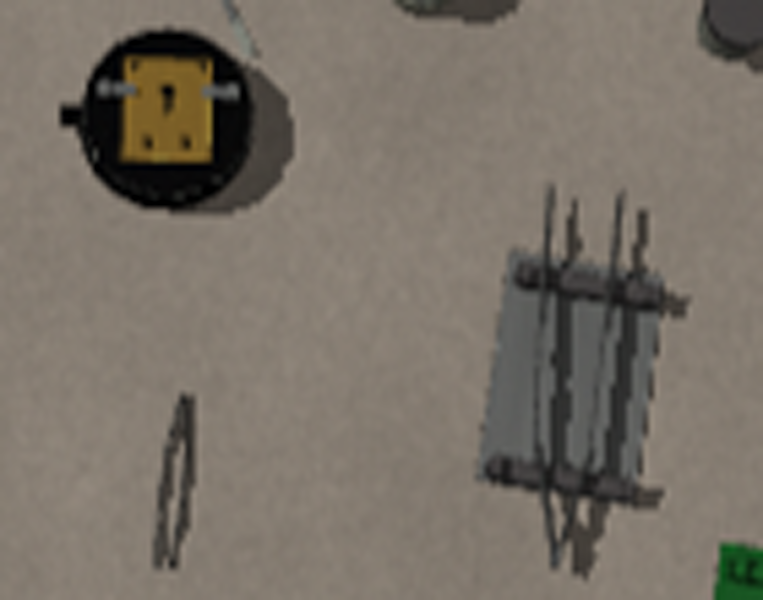

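The crop confirms it: the long sprung tweezers lie on the grey rest, with tips at crop (550,187) and (621,193) and the rear end at (556,565). The dents are at (148,142) and (186,143).

```bash
python3 - <<'E'
from h import *
f=lambda u,v,z:ray("top",240+u/5.4545,140+v/5.4545,z)
tl,tr,re=f(550,187,30),f(621,193,30),f(556,565,31)
m=(tl+tr)/2;d=m-re;L=np.hypot(*d[:2]);yaw=np.arctan2(d[1],d[0])
print("tips",tl,tr,np.linalg.norm(tl-tr),"rear",re,"len",L,"yaw",yaw,"grip",re+d*105/235)
dl,dr=f(148,142,43),f(186,143,43);e=dl-dr
print("dents",dl,dr,np.linalg.norm(e),"yaw",np.arctan2(-e[0],e[1]))
o=get_obs();from scipy.spatial.transform import Rotation as R
print(R.from_rotvec(o["orientation"]).as_matrix().round(3))
c=camera_info("wrist");T=np.array(c["T"]);print(T.round(2),c["camera_matrix"],o["eef_pos"])
E
```

```text
tips [ 607.5344937  -232.03381254   30.        ] [ 602.79015199 -276.53740572   30.        ] 44.75576593800151 rear [ 369.29136978 -223.87528123   31.        ] len 237.82324222743785 yaw -0.12822049910847416 grip [ 474.68051902 -237.46287455   30.55319149]
dents [638.49665874  21.14917529  43.        ] [637.38213195  -2.71785724  43.        ] 23.893041080866897 yaw -0.04666343463028803
[[ 0.918  0.396 -0.   ]
 [ 0.396 -0.918  0.002]
 [ 0.    -0.002 -1.   ]]
[[ 4.0000e-01 -8.9000e-01 -2.3000e-01  3.2069e+02]
 [-9.2000e-01 -3.8000e-01 -1.0000e-01 -5.6725e+02]
 [-0.0000e+00  2.5000e-01 -9.7000e-01  3.8366e+02]
 [ 0.0000e+00  0.0000e+00  0.0000e+00  1.0000e+00]] [[344.37528281   0.         260.50028786]
 [  0.         344.37528281 189.4626473 ]
 [  0.           0.           1.        ]] [ 257.02487973 -596.47335136  213.65692194]
```

Call:
{"api": "servo_tool", "payload": {"motion": [[[9.5,0,0,0,7.7],[9.5,0,0,0,7.7],[9.5,0,0,0,7.7],[9.5,0,0,0,7.6],[9.5,1.2,-2.7,0,0],[9.5,1.2,-2.7,0,0],[9.5,1.2,-2.7,0,0],[9.5,1.2,-2.7,0,0],[9.5,1.2,-2.7,0,0],[9.5,1.2,-2.7,0,0],[9.5,1.2,-2.7,0,0],[9.5,1.2,-2.7,0,0],[9.5,1.2,-2.7,0,0],[9.5,1.2,-2.7,0,0],[9.5,1.2,-2.7,0,0],[9.5,1.2,-2.7,0,0],[9.5,1.2,-2.7,0,0],[9.5,1.2,-2.7,0,0],[9.5,0,0,0,0],[9.5,0,0,0,0]]]}}

```text
time_s: 2.15
eef_pos: [472.3, -243.4, 214.4]
orientation: [3.135, -0.2, -0.001]
ft_force: [0.1, -0.7, 0.4]
gripper_width: 0.996
grip_force: 0.0
```

```bash
python3 - <<'E'
from h import *
o=get_obs();c=camera_info("wrist");im=get_image("wrist")
cv2.imwrite("pics/w1.png",cv2.resize(im,(800,600),interpolation=cv2.INTER_CUBIC))
import pickle;pickle.dump(c,open("w1.pkl","wb"))
from scipy.spatial.transform import Rotation as R
M=R.from_rotvec(o["orientation"]).as_matrix();print(o["time_s"],o["eef_pos"],M.round(3))
E
```

```text
2.15 [ 472.32481411 -243.40851016  214.36389285] [[ 0.992 -0.127 -0.001]
 [-0.127 -0.992 -0.   ]
 [-0.001  0.    -1.   ]]
```

View pics/w1.png

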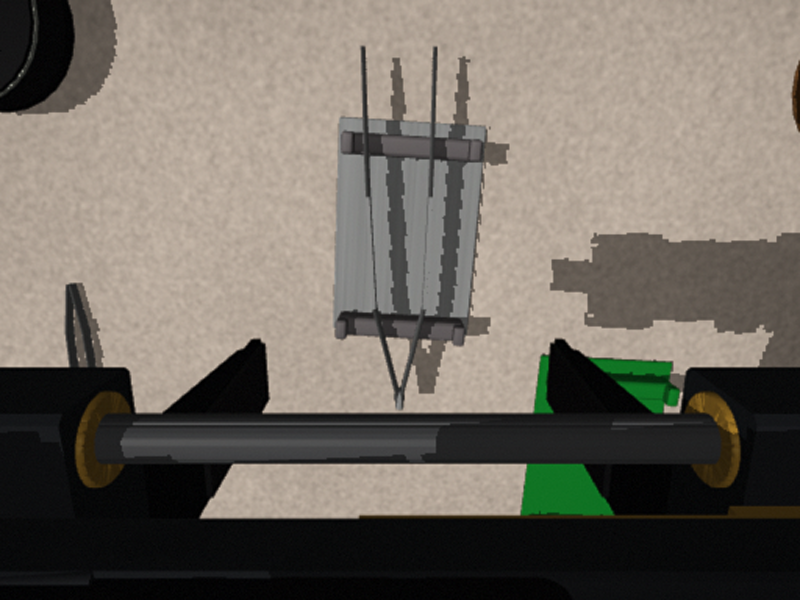

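The wrist view shows the tips at (363,47) and (435,48) and the rear end at (399,406). The tweezers run nearly straight up the image.

```bash
python3 - <<'E'
from h import *
import pickle;c=pickle.load(open("w1.pkl","rb"))
f=lambda u,v,z:ray("",u*.64,v*.64,z,c)
tl,tr,re=f(363,47,30),f(435,48,30),f(399,406,31)
m=(tl+tr)/2;d=m-re;L=np.hypot(*d[:2]);yaw=np.arctan2(d[1],d[0]);u=d/L
g=m-130*u
print(tl,tr,np.linalg.norm(tl-tr),re,L,yaw,g)
o=get_obs()["eef_pos"];b=g-o;a=-.1274
print("tx,ty",b[0]*np.cos(a)+b[1]*np.sin(a), b[0]*np.sin(a)-b[1]*np.cos(a))
E
```

```text
[ 608.48049317 -232.46234935   30.        ] [ 602.3404899  -275.76810481   30.        ] 43.738862535172366 [ 370.39759436 -222.95560349   31.        ] 237.06957624226314 -0.1318180324335162 [ 476.53829664 -237.0284666    30.54836222]
tx,ty 3.5138386517100653 -7.4262706497743896
```

Call:
{"api": "servo_tool", "payload": {"motion": [[[9.5,0.35,-0.7,0,0.3],[8,0,0,2.5,0],[7,0,0,2.5,0],[7,0,0,2.5,0],[7,0,0,2.5,0],[7,0,0,2.5,0],[7,0,0,2.5,0],[7,0,0,2,0],[7,0,0,1.2,0],[7,0,0,1,0],[7,0,0,1,0],[7,0,0,0,0],[7,0,0,0,0]]], "grip_force": 20}}

```text
time_s: 3.5
eef_pos: [477.1, -237.5, 13.1]
orientation: [3.134, -0.211, 0.001]
ft_force: [0.4, 0.1, 0.1]
gripper_width: 0.738
grip_force: 0.0
```

Call:
{"api": "servo_tool", "payload": {"motion": [[[5,0,0,0.1,0],[4.5,0,0,0,0],[4,0,0,0,0],[3.6,0,0,0,0],[3.3,0,0,0,0],[3.05,0,0,0,0],[3.05,0,0,0,0],[3.05,0,0,0,0],[3.05,0,0,0,0],[3.05,0,0,0,0]]]}}

```text
time_s: 4.5
eef_pos: [477.0, -237.4, 11.9]
orientation: [3.134, -0.211, 0.001]
ft_force: [1.0, -0.6, 2.6]
gripper_width: 0.318
grip_force: 7.5
```

Call:
{"api": "servo_tool", "payload": {"motion": [[[3.05,0,0,-0.3,0],[3.05,0,0,-0.7,0],[3.05,0,0,-1,0],[3.05,0,0,-1.5,0],[3.05,0,0,-1.5,0],[3.05,0,0,-1.5,0],[3.05,0,0,-1.5,0],[3.05,0,0,-1,0],[3.05,0,0,-0.5,0],[3.05,0,0,0,0],[3.05,0,0,0,0]]]}}

```text
time_s: 5.6
eef_pos: [476.4, -237.0, 106.1]
orientation: [-3.134, 0.211, 0.001]
ft_force: [-0.4, 0.3, -1.3]
gripper_width: 0.318
grip_force: 6.6
```

```bash
python3 - <<'E'
from h import *
o=get_obs();c=camera_info("wrist");im=get_image("wrist")
cv2.imwrite("pics/w2.png",cv2.resize(im,(800,600),interpolation=cv2.INTER_CUBIC))
import pickle;pickle.dump((c,o),open("w2.pkl","wb"))
print(o["time_s"],o["eef_pos"],o["orientation"],o["gripper_width"]*95.1,o["grip_force"],o["ft_force"])
E
```

```text
5.6 [ 476.39943302 -236.99320832  106.11281798] [-3.13401670e+00  2.10708066e-01  1.38334072e-03] 30.274550041308647 6.554019749164581 [-0.4384199   0.27029054 -1.33845054]
```

View pics/w2.png

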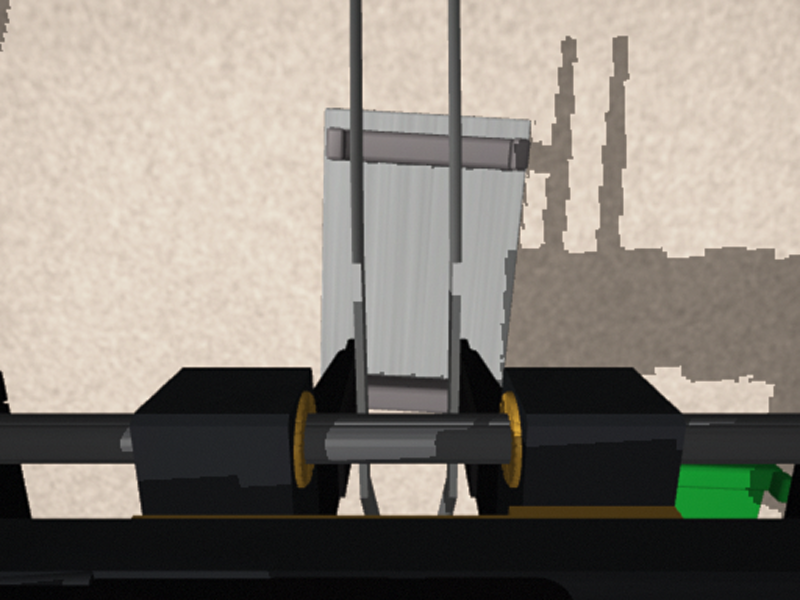

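The tweezers are held level and lifted, with the blades parallel at columns 355 and 454. The tips lie just beyond the top edge of the wrist view. I'll hover 40 mm short of the target to measure the dents.

Call:
{"api": "servo_tool", "payload": {"motion": [[[3.05,0,-0.5,0,-1],[3.05,0,-1,0,-2],[3.05,0,-1.5,0,-1.9],[3.05,-0.2,-2,0,0],[3.05,-0.2,-2,0,0],[3.05,-0.2,-2,0,0],[3.05,-0.2,-2,0,0],[3.05,-0.2,-2,0,0],[3.05,-0.2,-2,0,0],[3.05,-0.2,-2,0,0],[3.05,-0.2,-2,0,0],[3.05,-0.2,-2,0,0],[3.05,-0.2,-2,0,0],[3.05,0,-1.4,0,0],[3.05,0,-0.7,0,0],[3.05,0,-0.3,0,0],[3.05,0,0,0,0],[3.05,0,0,0,0],[3.05,0,0,0,0]]]}}

```text
time_s: 7.55
eef_pos: [470.8, 16.8, 106.6]
orientation: [3.14, -0.078, -0.0]
ft_force: [0.6, -0.1, -0.6]
gripper_width: 0.32
grip_force: 6.6
```

```bash
python3 - <<'E'
from h import *
import pickle
o=get_obs();c=camera_info("wrist");im=get_image("wrist")
cv2.imwrite("pics/w3.png",cv2.resize(im[0:200,130:390],(780,600),interpolation=cv2.INTER_CUBIC))
pickle.dump((c,o),open("w3.pkl","wb"))
print(o["time_s"],o["eef_pos"],o["orientation"],o["gripper_width"]*95.1,o["grip_force"])
E
```

```text
7.55 [470.79937173  16.79184311 106.61088155] [ 3.14048896e+00 -7.78043131e-02 -2.06683532e-04] 30.38919693149027 6.554412022233009
```

View pics/w3.png

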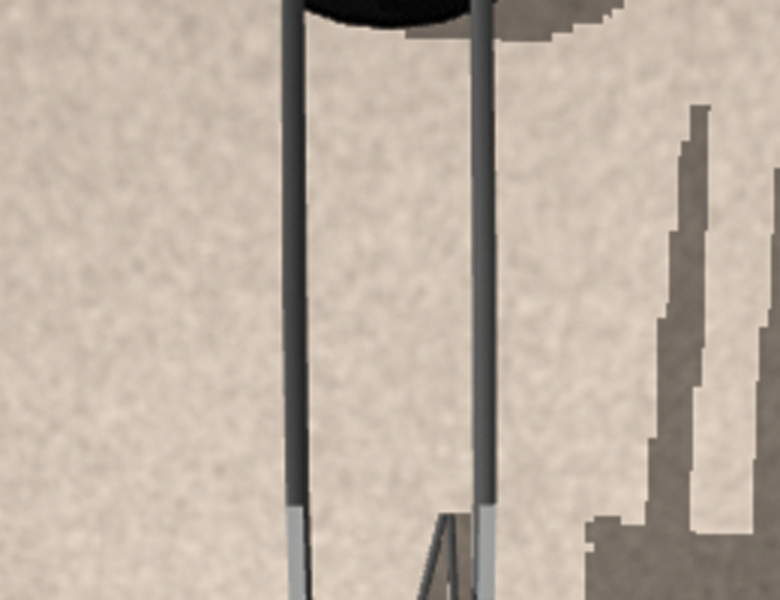

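The view shows only the stage's near edge, at the top of the crop around (390,20). The dents are beyond it, so I'll go forward and up, well above the plate.

Call:
{"api": "servo_tool", "payload": {"motion": [[[3.05,0.5,0,-1,0],[3.05,1,0,-1,0],[3.05,1.5,0,-1,0],[3.05,1.5,0,-1,0],[3.05,1,0,0,0],[3.05,0,0,0,0],[3.05,0,0,0,0],[3.05,0,0,0,0]]]}}

```text
time_s: 8.4
eef_pos: [524.8, 14.7, 145.8]
orientation: [-3.141, 0.076, 0.003]
ft_force: [-0.6, -0.1, -1.0]
gripper_width: 0.324
grip_force: 6.6
```

```bash
python3 - <<'E'
from h import *
import pickle
o=get_obs();c=camera_info("wrist");im=get_image("wrist")
cv2.imwrite("pics/w4.png",cv2.resize(im[0:120,180:340],(800,600),interpolation=cv2.INTER_CUBIC))
pickle.dump((c,o),open("w4.pkl","wb"))
print(o["time_s"],o["eef_pos"],o["orientation"],o["gripper_width"]*95.1,o["grip_force"])
E
```

```text
8.4 [524.8328058   14.71690596 145.82047885] [-3.14056870e+00  7.64772175e-02  2.70291258e-03] 30.776075629017743 6.554019078612328
```

View pics/w4.png

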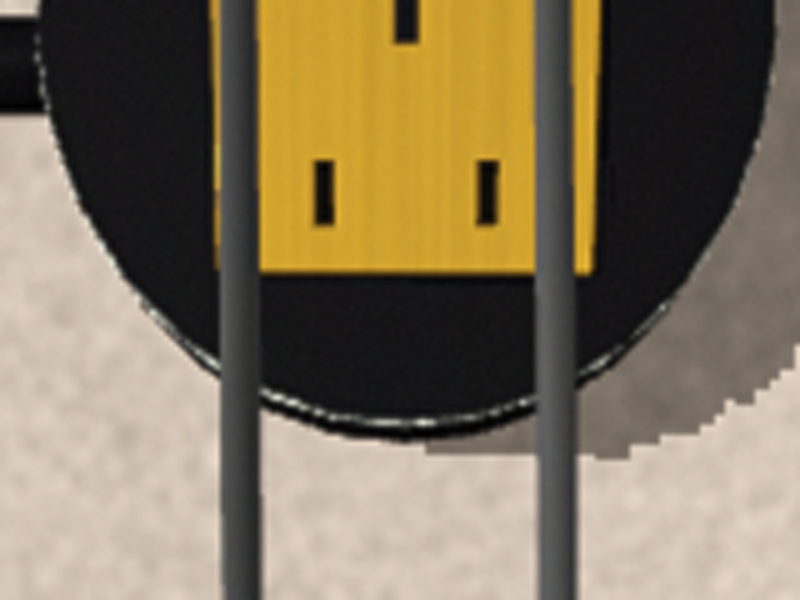

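The dents are clear, at crop (324,193) and (487,192). The blade centres at the top row are at columns 238 and 554.

```bash
python3 - <<'E'
from h import *
import pickle;c,o=pickle.load(open("w4.pkl","rb"))
f=lambda u,v,z:ray("",180+u/5,v/5,z,c)
dl,dr=f(324,193,43),f(487,192,43);e=dl-dr;m=(dl+dr)/2;yaw=np.arctan2(-e[0],e[1])
print("dents",dl,dr,np.linalg.norm(e),"yaw",yaw,m)
for v,ul,ur in((2,238,554),(580,241.5,557)):
    a,b=f(ul,v,165),f(ur,v,165);print("blades",a,b,np.linalg.norm(a-b),(a+b)/2)
    ya=(a+b)/2-f(0,0,165)*0
p=(f(238,2,165)+f(554,2,165))/2;q=(f(241.5,580,165)+f(557,580,165))/2
d=p-q;by=np.arctan2(d[1],d[0]);print("blade yaw",by,"eef",o["eef_pos"])
for y in(by,yaw):
    print("goal eef if aligned",m[:2]-130*np.array([np.cos(yaw),np.sin(yaw)]))
E
```

```text
dents [638.39345399  22.31870882  43.        ] [637.3528287   -1.59974815  43.        ] 23.941083622441298 yaw -0.04347978811642931 [637.87314135  10.35948034  43.        ]
blades [633.02883935  24.0901151  165.        ] [631.800479    -0.88014146 165.        ] 25.000451630923 [632.41465917  11.60498682 165.        ]
blades [588.35507759  27.06845804 165.        ] [5.87025687e+02 7.34929480e-02 1.65000000e+02] 27.02767877399376 [587.69038226  13.57097549 165.        ]
blade yaw -0.04392969494840651 eef [524.8328058   14.71690596 145.82047885]
goal eef if aligned [507.99600397  16.010072  ]
goal eef if aligned [507.99600397  16.010072  ]
```

Call:
{"api": "servo_tool", "payload": {"motion": [[[3.05,-0.6,0.1,0.5,0],[3.05,-0.6,0,1,0],[3.05,-0.4,0,1.5,0],[3.05,0,0,1.5,0],[3.05,0,0,1.5,0],[3.05,0,0,1.5,0],[3.05,0,0,1,0],[3.05,0,0,0.7,0],[3.05,0,0,0.3,0],[3.05,0,0,0,0],[3.05,0,0,0,0],[3.05,0,0,0,0]]]}}

```text
time_s: 9.65
eef_pos: [510.3, 14.4, 52.5]
orientation: [3.141, -0.076, 0.002]
ft_force: [0.2, 0.2, -0.6]
gripper_width: 0.315
grip_force: 6.6
```

```bash
python3 - <<'E'
from h import *
import pickle
o=get_obs();print(o["time_s"],o["eef_pos"],o["gripper_width"]*95.1,o["grip_force"])
t=get_image("top");s=get_image("side")
e=o["eef_pos"]
tip=e+[129.9-.4,-5.65,16.1]
pt,ps=proj("top",tip),proj("side",tip);print(pt,ps)
out=[]
for n,im,p in(("top",t,pt),("side",s,ps)):
    x,y=int(p[0])-25,int(p[1])-25
    print(n,"origin",x,y)
    out.append(cv2.resize(im[y:y+50,x:x+50],(400,400),interpolation=cv2.INTER_CUBIC))
    for q in([638.4,22.3,43],[637.35,-1.6,43],tip+[.5,12,0],tip+[-.5,-12,0]):print((proj(n,q)-[x,y])*8)
cv2.imwrite("pics/ts.png",np.hstack(out))
E
```

```text
9.65 [510.32541506  14.40100877  52.45776106] 29.995156645555987 6.554165482521057
[270.91816246 163.771994  ] [220.71042759 172.14109935]
top origin 245 138
[174.38936601 224.53884535]
[230.19623654 225.85771427]
[178.91765008 205.56843969]
[235.77814269 206.78357529]
side origin 195 147
[204.78928532 278.84188372]
[222.16661054 239.59660858]
[196.79735946 220.80445726]
[214.43868418 181.74274699]
```

View pics/ts.png

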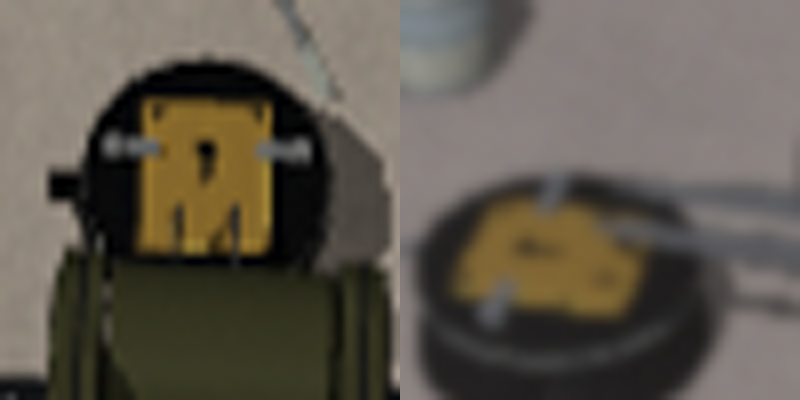

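In the top view the tips are at (179,205) and (235,206). That is where I predicted them for a 24 mm gap, within half a millimetre. The side view agrees to about 1 px. I'll make the final descent with a small x trim.

Call:
{"api": "servo_tool", "payload": {"motion": [[[3.05,-0.1,0,0.2,0],[3.05,0,0,0.4,0],[3.05,0,0,0.4,0],[3.05,0,0,0.25,0],[3.05,0,0,0.15,0],[3.05,0,0,0,0],[3.05,0,0,0,0],[3.05,0,0,0,0],[3.05,0,0,0,0],[3.05,0,0,0,0]]]}}

```text
time_s: 10.75
eef_pos: [508.8, 14.5, 37.8]
orientation: [3.141, -0.076, 0.0]
ft_force: [0.3, -0.1, -1.5]
gripper_width: 0.319
grip_force: 6.6
```

```bash
python3 - <<'E'
from h import *
t=get_image("top");s=get_image("side");o=get_obs()
print(o["time_s"],o["eef_pos"],o["gripper_width"]*95.1,o["grip_force"],o["ft_force"])
tip=o["eef_pos"]+[129.5,-5,16.1];out=[]
for n,im,x,y in(("top",t,245,138),("side",s,195,147)):
    out.append(cv2.resize(im[y:y+50,x:x+50],(400,400),interpolation=cv2.INTER_CUBIC))
    for q in([638.4,22.3,43],[637.35,-1.6,43],tip+[.5,12,0],tip+[-.5,-12,0]):print(((proj(n,q)-[x,y])*8).round(1))
cv2.imwrite("pics/ts2.png",np.hstack(out))
E
```

```text
10.85 [508.71355997  14.46506791  37.74600793] 30.515191948657883 6.5543729066848755 [ 0.50803892  0.45695442 -0.46865622]
[174.4 224.5]
[230.2 225.9]
[176.7 217.7]
[233.1 218.9]
[204.8 278.8]
[222.2 239.6]
[202.9 254.2]
[220.3 215. ]
```

View pics/ts2.png

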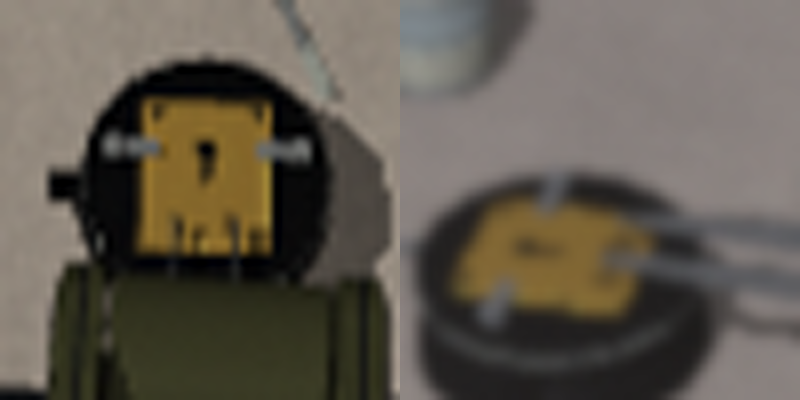

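In the top view the tips are at (176,217) and (234,217), and in the side view the near tip is at (205,258). They match the pose planned over the dents, about 10 mm clear of the brass, so I'm handing in.

```bash
python3 -c "
from station import *
print(hand_in())"
```

```text
the job is handed in; nothing more can be done
None
```

I handed the job in with the long tweezers gripped still over the dents, the tips about 24 mm apart and roughly 10 mm above the brass by the cameras; the hand-in gave no verdict, so I don't know how it was judged.

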